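# Swing out the tool hook and hang up the spring dividers

### The job

Swing the parked swivel hook on its post round until its arm is fully home against the rubber-sleeved stop peg, feeling for it and pushing gently, for the collar that carries the peg is only lightly clamped. Then take the spring dividers out of the tool block and hang them by their bow in the crook of the hook, without bearing down on it, so that they hang freely and still with the arm left home against its peg. Leave the other tools on the bench and in the block as they are.

Things in the scene. Friction and masses are not known exactly. Their poses are not given: they have to be found in the camera images.
- stand: Fixed post of the swing-out tool hook: steel, 14 mm diameter, on a screwed-down round flange (90 mm). Origin on the bench at the post's axis, z up; its front is its own -x. At its top sit a clamped stop collar, the hub with the hook arm (body hook) and a knurled nut; the nut's top, the highest point, is 222 mm above the bench.
- hook: Hub (22 mm diameter) with the hook arm, turning about the post. Origin on the post's axis at the height of the arm's centre line (200 mm); its +y points outward along the arm, z up. Starts parked to the stand's +y side and swings counter-clockwise seen from above, by 1.0 to 1.6 rad. Stays where it is left; 0.2 N m turns it (4 N at 50 mm from the axis). Over 16 N on it would shift the stop.
- hook_seat (a point): Top of the rod at the lowest point of the crook, 72 mm out from the axis, 7 mm below the arm's centre line; axes as hook's. The arm is a level 8 mm round rod out to 52 mm, then a 6 mm rod that dips to the crook and turns up to a round tip: 14 mm farther out than this point (to its centre), its top 14 mm above it. The underside of the crook is 6 mm below this point.
- stop_zone (a point): Middle of where the stop may be: point on the post's axis at arm height whose -x is the stand's front. The stop is an upright rubber-sleeved peg (10 mm diameter, 16 mm tall, 30 mm from the axis, on the collar's ear). The collar is clamped at a different angle each time: the arm meets the peg when it points anywhere within 0.3 rad either side of that front. Home: arm touching, gap under 1.5 mm.
- dividers_handle (a point): Centre of the knurled handle of the spring dividers (loose, steel, 60 to 105 g): upright cylinder, 12 mm diameter, 34 mm tall; 8 mm of thinner neck, then the ring-shaped bow, its top 25 mm below this point. They stand in a 45 mm deep pocket of the tool block, points 153 mm below this point; raise them 50 mm to clear it. z runs up the tool, x is the bow's axis, y lies in the bow's plane.
- dividers_bow (a point): Centre of the bow of the dividers: a ring of flat spring steel 36 mm outside, 30 mm inside diameter, 8 mm wide along its axis x; 43 mm below the handle's centre. A small roller inside at the bottom leaves the opening clear from 15 mm above to 11 mm below this point. When hung, this point is about 14 mm below hook_seat.
- block: Wooden tool block, 170 x 62 x 60 mm, fixed. Origin at the centre of its underside. Three pockets in a row along its x, 50 mm apart, each 8 mm (x) by 26 mm (y), hold the dividers, callipers and tweezers in any order.
- callipers: Loose steel callipers standing in a pocket of the block; flat legs and a round joint on top, no handle; 120 mm long. Origin at its points, z up. Leave alone.
- tweezers: Loose tweezers standing in a pocket of the block, 130 mm long. Origin at its points, z up. Leave alone.
- flux_jar: Small glass jar with black cap, 48 mm diameter, 60 mm tall, standing beside the post; origin at the centre of its underside. Leave alone.
- solder_block: Black soldering block, 90 x 60 x 22 mm, lying in front of the post; origin at the centre of its underside. Leave alone.
- eye_loupe: Black eye loupe, 36 mm diameter, 30 mm tall; origin at the centre of its underside. Leave alone.
- ring_clamp: Wooden ring clamp lying on the bench, about 98 x 22 x 22 mm. Leave alone.
- hammer: Small hammer, 220 mm long, lying on the bench beyond the block. Leave alone.
Not all that is in view belongs to the job. What is shaped like the part that bears dividers_handle but purple or red is not meant. Several things have the shape of the block; the one meant has the colours described above.

How it is judged:
On the way, in this order (a step that is already met when the one before it is completed fails the run):
1. the hook arm has been swung round home against its stop peg, gap under 1.5 mm (hook_c1: the arm's rod, collar_c2: the peg's sleeve, centre to centre 9 mm when touching) (distance between hook_c1 and collar_c2 below 0.0105 m), for 0.3 s.
2. the dividers are drawn clear of the block, the arm still home (z of dividers_handle in the frame of block above 0.215 m and distance between hook_c1 and collar_c2 below 0.0105 m), for 0.1 s.
At the end, for the whole second after the job is handed in: The hook arm is home on its stop peg (gap under 1.5 mm); the dividers hang by their bow in the crook (bow centre within 10 mm of it along the arm, 8 mm across, 10 to 19 mm below), upright within 0.25 rad, their weight on the hook, at rest (under 50 mm/s) (distance between hook_c1 and collar_c2 below 0.0105 m and y of dividers_bow in the frame of hook_seat between -0.01 and 0.01 m and x of dividers_bow in the frame of hook_seat between -0.008 and 0.008 m and z of dividers_bow in the frame of hook_seat between -0.019 and -0.01 m and angle between dividers_bow's own z axis and vertical below 0.25 rad and contact force between dividers and hook above 0.2 N and linear speed of dividers below 0.05 m/s); the robot touches nothing.
It fails at once if the hook or post is pushed with more than 16 N (contact force between any of the arm, the fingers and hook above 16 N or contact force between any of the arm, the fingers and stand above 16 N).
It fails at once if the dividers are pressed on the hook with more than 16 N (contact force between dividers and hook above 16 N).
It fails at once if callipers or tweezers are lifted or knocked out of place (distance of any of callipers, tweezers from where it was at the start of the episode above 0.02 m).
It fails at once if jar, soldering block, loupe, ring clamp or hammer is moved (distance of any of flux_jar, solder_block, eye_loupe, ring_clamp, hammer from where it was at the start of the episode above 0.03 m).
It also fails if it takes over 72 s, if anything falls off the work surface, if the arm or the gripper's body presses on something with over 40 N, if the wrist force passes 120 N, or if a joint passes its speed limit or range.

### The arm

A 6-joint arm with a two-finger parallel gripper is mounted at the origin on the work surface. World frame = base frame: x ahead of the robot, y to its left, z up, the work surface at z = 0. Lengths are in m, angles in rad, forces in N, time in s.
With the tool pointing down it reaches from about 0.375 to 0.9 m from the base axis. Payload 3.1 kg.
Tool frame: the origin (TCP) lies between the finger pads; the fingertips stand 19 mm ahead of it and the grasp point (between the pads) is the TCP; z points along the fingers, y is the line along which they close (so a half turn about z gives the same grasp; the last joint's range is limited). The gripper opens to 87 mm and grips with 3 to 60 N. Pads are 19 mm wide; open, the fingers measure 117 mm over their backs; the gripper's body (75 mm by 190 mm) begins 51 mm behind the grasp point.
Start: joints at [-1.446, 0.527, 1.433, -0, 1.181, -0.178], TCP at [0.186, -0.597, 0.209] pointing down, gripper open.
Joint ranges: [-3.08, 3.08], [-0.75, 2.2], [0.22, 2.44], [-1.43, 4.57], [0, 2.65], [-2.85, 2.85]. Speed limits (rad/s): [2.79, 2.79, 3.14, 3.14, 3.14, 3.14].

### API

Orientations are given as a unit quaternion [x, y, z, w].
In Python, from rig import robot, camera, camera_info, hand_in gives the robot as it stands.
- The arm moves only by the shell command python3 -m handwheel 'ROWS' [FORCE]. ROWS is a JSON object of lists of equal length, an entry for each row: "hand": the opening, from 0 (shut) to 1 (fully open); "translation": the shift along the world's x, y, z in mm, a list of three; "turn": the turn, a rotation vector about the world's x, y, z in rad, a list of three. In form: {"hand": [hand, ...], "translation": [[tx, ty, tz], ...], "turn": [[ax, ay, az], ...]}. A call has 1 to 12 rows; each row is the pose to reach, as a shift and turn from the pose commanded when the call began; what a row does not reach only later rows make up. A row lasts 1/12 s, in which the tool goes at most 41.7 mm and 7.16 degrees, less where a joint would pass 70% of its speed; a pose out of reach is approached as far as the arm can. A call with a gripper value outside its range is refused whole. The fingers move at their own pace and stop on an object; FORCE is the grip in N (left out, the last holds). Time passes only in rows, so rows that repeat a pose let the fingers close. It gives the time, the measured TCP pose, the force, the opening and the grip force at its end, in the units of the state.
- robot.get_obs(): the state, without advancing time (a new reading comes with each control period).
- camera(name): name is "scene" or "top" or "wrist"; returns (picture, depth): 384x512x3 uint8, red, green, blue; 384x512 float32, m along the optical axis (not along the pixel's ray), 0 where there is no reading.
- camera_info(name): a dict with "vertical_fov" (degrees; the focal length in pixels is half the picture's height over the tangent of half this angle, whatever the lens; pixels are square), "cx", "cy" (the principal point, pixels), "k1" (the pictures are not rectified: a ray, as slopes to the right and down, at radius r is drawn at 1 + k1 r^2 times it, then the intrinsics apply), "world_from_camera" (4x4, takes a point from camera to world coordinates). Camera axes: x right, y down, z forward; pixel columns grow to the right and rows downward; lengths in m; the calibration is good to about 2 mm. A picture is of the moment at which its call begins: read the wrist's pose just before it. camera_info takes no time and is no camera call; for the wrist camera it gives the pose at the moment of the call.
- hand_in(): hands the job in; it is judged then, once.
The state is a dict: "time": time; "q": joint angles; "joint_velocities": joint speeds; "joint_torque": joint torques, N m; "position": TCP position; "tool_rot": TCP orientation; "ft_force": force on the tool from outside, world axes, zero at the start; "moment": the same for the moment, N m; "grip_width": finger opening in m; "grip_force": force on a finger pad.
Only numpy, scipy, OpenCV 4.12 (cv2) and the standard library are available. Lean on these libraries where they do the work, as an engineer would, in place of code of your own. Each camera call takes 0.05 s, during which the arm holds its last target. There are 200 camera calls.

## Working session

There is one attempt and no reset: what is moved stays moved. The work goes in short steps, Python scripts to look and compute and a shell command to move; the robot and the scene stay as the last step left them, time stands still between calls to the robot, and variables do not carry over. Pictures are saved under pics/ and viewed, at most 13 in all, crops included, and the job is handed in when it is done.

```bash
ls; mkdir -p pics
cat > h.py <<'E'
import numpy as np, cv2
from rig import robot, camera, camera_info, hand_in
def K(i):
    f=192/np.tan(np.radians(i["vertical_fov"])/2); return f,i["cx"],i["cy"],i["k1"],np.array(i["world_from_camera"])
def pts(d,i,uv):
    f,cx,cy,k,T=K(i); uv=np.atleast_2d(uv).astype(float)
    a=cv2.undistortPoints(uv.reshape(-1,1,2),np.array([[f,0,cx],[0,f,cy],[0,0,1]]),np.array([k,0,0,0,0.])).reshape(-1,2)
    z=d[uv[:,1].round().astype(int),uv[:,0].round().astype(int)]
    return np.c_[a*z[:,None],z]@T[:3,:3].T+T[:3,3]
def cloud(d,i):
    v,u=np.mgrid[:384,:512]; return pts(d,i,np.c_[u.ravel(),v.ravel()]).reshape(384,512,3)
def shoot(n,tag):
    i=camera_info(n); p,d=camera(n); np.savez(f"{tag}.npz",p=p,d=d,W=cloud(d,i)); cv2.imwrite(f"pics/{tag}.png",p[...,::-1]); return p,d,i
E
python3 - <<'E'
from h import *
for n in ("scene","top"):
    p,d,i=shoot(n,n); print(n,i["vertical_fov"],np.round(i["world_from_camera"],3).tolist())
a=cv2.imread("pics/scene.png");b=cv2.imread("pics/top.png")
cv2.imwrite("pics/s1.png",cv2.resize(a,(800,600)));cv2.imwrite("pics/t1.png",cv2.resize(b,(800,600)))
o=robot.get_obs();print(o["time"],o["position"],o["tool_rot"],o["ft_force"],o["grip_width"])
E
```

```text
pics
scene 46.129995615692955 [[-0.387, 0.536, -0.75, 1.577], [0.922, 0.225, -0.315, 0.409], [0.0, -0.814, -0.581, 0.921], [0.0, 0.0, 0.0, 1.0]]
top 54.725171820869974 [[0.006, -0.995, 0.104, 0.447], [-1.0, -0.004, 0.016, -0.043], [-0.015, -0.104, -0.994, 1.348], [0.0, 0.0, 0.0, 1.0]]
0.1 [ 0.18630701 -0.59585728  0.20767472] [ 9.88560606e-01  1.50820961e-01  2.03577480e-05 -9.82643349e-04] [ 0.2797156  -0.22898117 -0.98772619] 0.08720441506450259
```

View pics/s1.png

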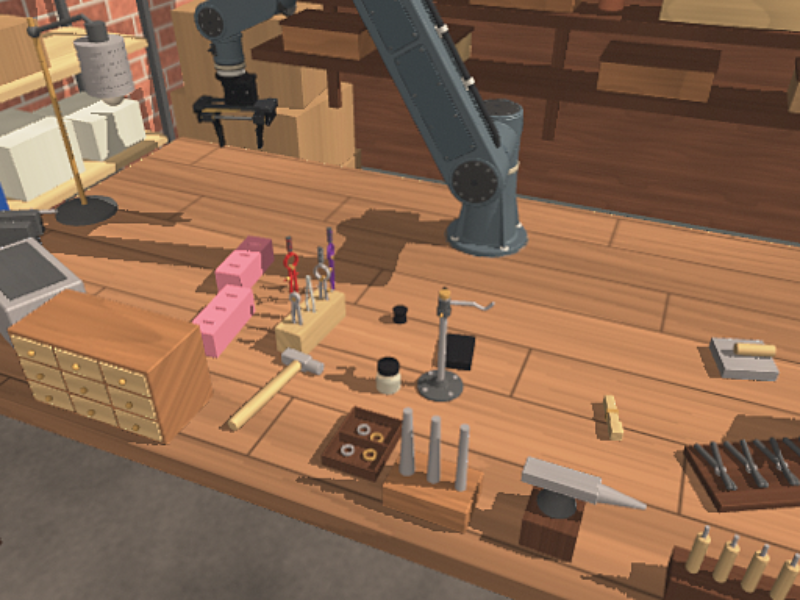

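View pics/t1.png

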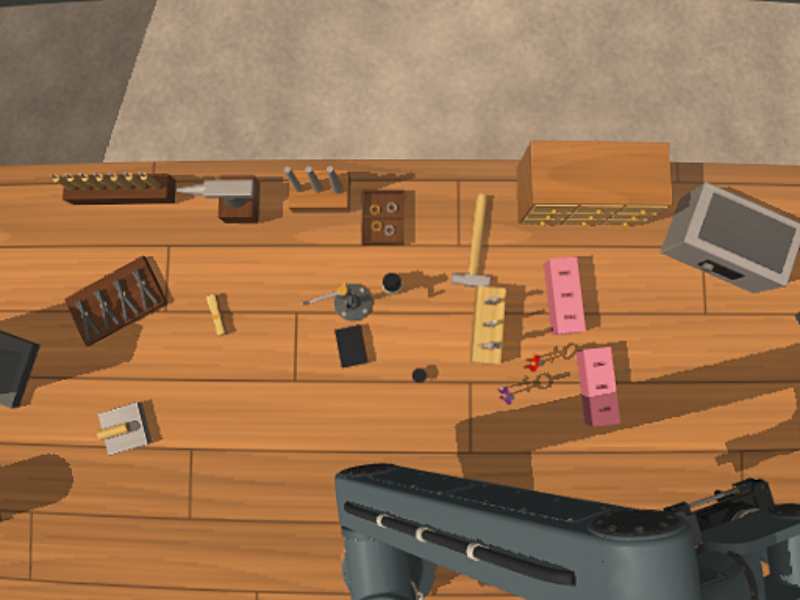

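The scene view shows the post at (440,340) with its arm pointing toward (490,305), and the wooden block at (310,315) with three steel tools. The dividers look like the far tool (322,265). In the top view the block is at (488,325) and the post at (345,295). I'll enlarge both.

Run:
```python
import cv2,numpy as np
a=cv2.imread("pics/scene.png");b=cv2.imread("pics/top.png")
r=lambda im,x,y,w,h:cv2.resize(im[y:y+h,x:x+w],(400,300),interpolation=cv2.INTER_CUBIC)
m=np.vstack([np.hstack([r(a,170,140,80,60),r(a,250,170,80,60)]),np.hstack([r(b,285,170,80,60),r(b,185,160,80,60)])])
cv2.imwrite("pics/m1.png",m)
```

```text
(no output)
```

View pics/m1.png

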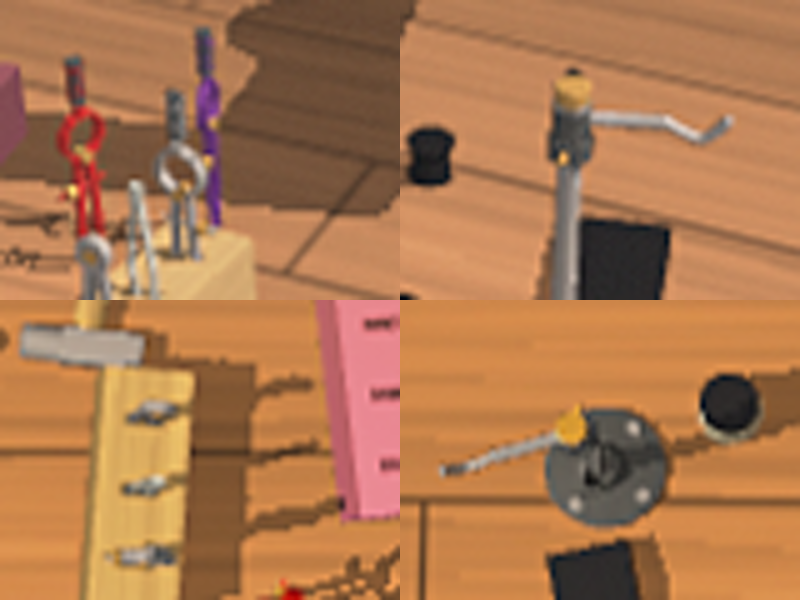

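The crops show the dividers at the block's near-robot end, with the handle at scene px (205,163) and the bow at (206,174). The peg isn't visible. The arm runs from the post at (285,190) to its tip at (316,194).

Run:
```python
from h import *
S=np.load("scene.npz");T=np.load("top.npz")
def show(W,P,x0,x1,y0,y1,z0,z1,name,mx=40):
    W=W[y0:y1,x0:x1].reshape(-1,3);P=P[y0:y1,x0:x1].reshape(-1,3);m=(W[:,2]>z0)&(W[:,2]<z1);w=W[m]
    print(name,m.sum(),w.mean(0).round(4) if m.sum() else '',w.min(0).round(4) if m.sum() else '',w.max(0).round(4) if m.sum() else ''); return w
# handle
v=[(204,158),(205,160),(205,163),(205,166),(206,169),(202,173),(209,176)]
print("handle px",pts(S["d"],{**__import__('rig').camera_info("scene")},v).round(4).tolist())
w=show(S["W"],S["p"],200,211,156,170,.15,.3,"handle scene")
w=show(T["W"],T["p"],305,325,215,228,.15,.3,"handle top")
w=show(S["W"],S["p"],274,325,180,200,.185,.23,"hook scene"); 
w=show(T["W"],T["p"],190,225,175,200,.175,.24,"hook top"); print(w.round(3).tolist())
w=show(T["W"],T["p"],285,330,180,240,.05,.07,"block top"); 
r=cv2.minAreaRect((w[:,:2]*1000).astype(np.float32)); print(r)
# post base flange
w=show(T["W"],T["p"],210,245,178,208,.003,.015,"flange top"); print(cv2.minEnclosingCircle((w[:,:2]*1000).astype(np.float32)))
w=show(S["W"],S["p"],274,300,180,250,.03,.17,"post scene")
w=show(S["W"],S["p"],285,320,180,205,.18,.22,"arm scene"); print(w.round(3).tolist())
```

```text
handle px [[0.4916, -0.219, 0.1849], [0.4978, -0.2123, 0.1825], [0.4984, -0.2128, 0.1716], [0.4991, -0.2132, 0.1607], [0.4921, -0.2144, 0.145], [0.4886, -0.2325, 0.1232], [0.5022, -0.1993, 0.1279]]
handle scene 39 [ 0.4962 -0.2158  0.1709] [ 0.4891 -0.225   0.1523] [ 0.5012 -0.2088  0.1866]
handle top 18 [ 0.4929 -0.2175  0.1754] [ 0.4877 -0.2251  0.1504] [ 0.4976 -0.2126  0.185 ]
hook scene 198 [0.5968 0.106  0.2052] [0.5652 0.0742 0.1851] [0.6127 0.1713 0.2261]
hook top 151 [0.5882 0.1014 0.201 ] [0.5647 0.0719 0.1777] [0.616  0.1697 0.2263]
[[0.616, 0.088, 0.185], [0.616, 0.085, 0.184], [0.607, 0.089, 0.225], [0.607, 0.086, 0.223], [0.607, 0.083, 0.223], [0.61, 0.082, 0.203], [0.604, 0.093, 0.222], [0.605, 0.09, 0.216], [0.605, 0.087, 0.22], [0.605, 0.084, 0.22], [0.605, 0.081, 0.218], [0.606, 0.079, 0.209], [0.601, 0.096, 0.222], [0.601, 0.093, 0.221], [0.601, 0.09, 0.221], [0.602, 0.084, 0.218], [0.602, 0.081, 0.216], [0.602, 0.077, 0.22], [0.606, 0.078, 0.188], [0.598, 0.096, 0.221], [0.598, 0.093, 0.222], [0.598, 0.09, 0.22], [0.598, 0.086, 0.222], [0.598, 0.084, 0.22], [0.598
[... 5250 characters left out ...]
 [0.598, 0.098, 0.194], [0.585, 0.146, 0.198], [0.584, 0.149, 0.198], [0.583, 0.151, 0.198], [0.578, 0.153, 0.195], [0.575, 0.155, 0.194], [0.578, 0.158, 0.197], [0.578, 0.161, 0.198], [0.577, 0.164, 0.198], [0.576, 0.166, 0.198], [0.607, 0.096, 0.195], [0.6, 0.096, 0.191], [0.594, 0.097, 0.187], [0.595, 0.1, 0.188], [0.577, 0.15, 0.19], [0.584, 0.154, 0.196], [0.58, 0.156, 0.194], [0.58, 0.159, 0.195], [0.576, 0.161, 0.193], [0.579, 0.164, 0.195], [0.606, 0.095, 0.191], [0.603, 0.097, 0.19], [0.599, 0.099, 0.187], [0.607, 0.096, 0.188], [0.607, 0.099, 0.189], [0.602, 0.1, 0.186], [0.607, 0.096, 0.185], [0.606, 0.098, 0.185], [0.602, 0.1, 0.183], [0.608, 0.096, 0.182], [0.607, 0.099, 0.182]]
```

Arm, stop peg and block all show up in the clouds:

| Item | World position |
|---|---|
| Post axis | about (600, 87) mm |
| Arm direction | about 107° |
| Peg | about (568, 77) mm, so home should be near 180° |
| Dividers handle | about (494, -218, 168) mm |

Next I'll move to a hover over the hook with the fingers shut.

```bash
python3 -m handwheel '{"hand":[0,0,0,0,0,0,0,0,0,0,0,0],"translation":[[0,0,40],[0,0,80],[0,0,120],[20,35,150],[40,70,180],[60,105,200],[80,140,200],[100,175,200],[120,210,200],[140,245,200],[160,280,200],[180,315,200]],"turn":[[0,0,0],[0,0,0],[0,0,0],[0,0,0],[0,0,0],[0,0,0],[0,0,0],[0,0,0],[0,0,0],[0,0,0],[0,0,0],[0,0,0]]}' 10
python3 -m handwheel '{"hand":[0,0,0,0,0,0,0,0,0,0,0,0],"translation":[[20,35,0],[40,70,0],[60,105,0],[80,140,0],[100,175,0],[120,210,0],[140,245,0],[160,280,0],[180,315,0],[200,350,0],[210,370,0],[210,380,0]],"turn":[[0,0,0],[0,0,0],[0,0,0],[0,0,0],[0,0,0],[0,0,0],[0,0,0],[0,0,0],[0,0,0],[0,0,0],[0,0,0],[0,0,0]]}'
python3 - <<'E'
from h import *
p,d,i=shoot("wrist","w1"); cv2.imwrite("pics/w1b.png",cv2.resize(p[...,::-1],(800,600)))
print(np.round(i["world_from_camera"],3).tolist()); T=np.load("top.npz")
for u,v in [(342,232),(338,234),(325,254),(322,252)]: print(T["W"][v,u].round(3))
W=np.load("w1.npz")["W"].reshape(-1,3); m=(W[:,2]>.19)&(W[:,2]<.235); w=W[m]; np.save("wp.npy",w); print(len(w),w.min(0),w.max(0))
E
```

```text
time: 1.1
position: [0.3616, -0.2883, 0.4083]
tool_rot: [0.989, 0.151, -0.0, -0.0]
ft_force: [1.0, -0.1, 0.6]
grip_width: 0.0154
grip_force: 0.0
time: 2.1
position: [0.5725, 0.0927, 0.4072]
tool_rot: [0.988, 0.153, -0.0, -0.001]
ft_force: [-0.1, -0.0, 0.2]
grip_width: 0.0006
grip_force: 0.0
[[0.301, -0.908, -0.29, 0.652], [-0.954, -0.287, -0.09, 0.118], [-0.002, 0.304, -0.953, 0.583], [0.0, 0.0, 0.0, 1.0]]
[ 0.457 -0.306  0.14 ]
[ 0.451 -0.308  0.07 ]
[ 0.387 -0.245  0.169]
[ 0.39  -0.248  0.095]
622 [0.56487705 0.07442915 0.19069749] [0.60981541 0.17416488 0.22351963]
```

View pics/w1b.png

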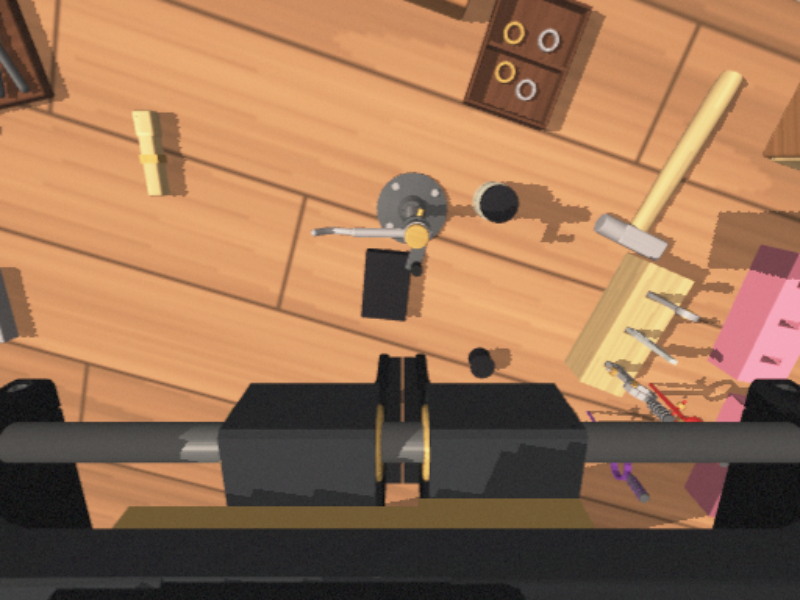

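The wrist view shows the nut at (416,236), the black peg at (415,268), and the parked arm running to (318,232). Its depth will give a more exact geometry.

Run:
```python
from h import *
Z=np.load("w1.npz");W=Z["W"].reshape(-1,3);P=Z["p"].reshape(-1,3).astype(int)
hi=(W[:,2]>.214)&(W[:,2]<.235)&(W[:,0]>.58)
c=cv2.minEnclosingCircle((W[hi][:,:2]*1000).astype(np.float32));print("nut",W[hi].mean(0),c,hi.sum())
pg=(W[:,2]>.195)&(W[:,2]<.22)&(W[:,0]<.58)&(W[:,1]<.095);print("peg",W[pg].mean(0),cv2.minEnclosingCircle((W[pg][:,:2]*1000).astype(np.float32)),pg.sum(),np.median(W[pg][:,2]))
ar=(W[:,2]>.185)&(W[:,2]<.215)&(W[:,1]>.103)&(W[:,1]<.145)
l=cv2.fitLine(W[ar][:,:2].astype(np.float32),cv2.DIST_L2,0,.01,.01).ravel();print("arm",l,np.degrees(np.arctan2(l[1],l[0])))
n=W[hi].mean(0)[:2]; v=n-l[2:]; print("dist nut to line",v[0]*l[1]-v[1]*l[0])
for r in (.07,.08,.085,.09): 
    q=n+r*np.array(l[:2]); k=np.argmin(np.linalg.norm(W[:,:2]-q,axis=1)+10*(W[:,2]<.15)); print(r,W[k])
p=W[pg].mean(0)[:2]-n; a=np.degrees(np.arctan2(p[1],p[0]))%360; print("peg r,ang",np.hypot(*p),a,"home",a-np.degrees(np.arcsin(9/30)))
```

```text
nut [0.59986267 0.08942963 0.22147614] ((599.2747802734375, 89.21981048583984), 9.732571601867676) 191
peg [0.57036705 0.07963068 0.20626335] ((569.7348022460938, 79.3362045288086), 4.914686679840088) 58 0.20761338317278769
arm [ 0.30658385 -0.9518437   0.589119    0.12354746] -72.14652
dist nut to line 0.00023369508486941783
0.07 [0.62085901 0.02411965 0.50632526]
0.08 [0.6236716  0.02395383 0.49184007]
0.085 [0.63296556 0.02120828 0.49403213]
0.09 [0.63296556 0.02120828 0.49403213]
peg r,ang 0.031080721650474517 198.3773785225721 home 180.91977539885
```

The post axis is at (599.6, 89.3), the arm points at 107.9° and home is expected near 181°. I'll descend behind the arm.

```bash
python3 -m handwheel '{"hand":[0,0,0,0,0,0,0,0,0,0,0,0],"translation":[[20,20,0],[38,43,0],[38,43,-20],[38,43,-55],[38,43,-90],[38,43,-125],[38,43,-160],[38,43,-185],[38,43,-200],[38,43,-209],[38,43,-209],[38,43,-209]],"turn":[[0,0,0],[0,0,0],[0,0,0],[0,0,0],[0,0,0],[0,0,0],[0,0,0],[0,0,0],[0,0,0],[0,0,0],[0,0,0],[0,0,0]]}'
python3 - <<'E'
import numpy as np
P=np.array([599.6,89.3]); A=np.array([614.4,141.]) 
for th in range(108,184,8):
    for o in (13.5,):
        t=np.radians(th);C=P+45*np.array([np.cos(t),np.sin(t)])+o*np.array([np.sin(t),-np.cos(t)]);print(th,C.round(1),(C-A).round(1),round(np.radians(th-107.85),3))
E
```

```text
time: 3.15
position: [0.6094, 0.1317, 0.2]
tool_rot: [0.989, 0.15, 0.0, 0.0]
ft_force: [0.1, -1.0, 0.0]
grip_width: 0.0006
grip_force: 0.0
108 [598.5 136.3] [-15.9  -4.7] 0.003
116 [592.  135.7] [-22.4  -5.3] 0.142
124 [585.6 134.2] [-28.8  -6.8] 0.282
132 [579.5 131.8] [-34.9  -9.2] 0.421
140 [573.8 128.6] [-40.6 -12.4] 0.561
148 [568.6 124.6] [-45.8 -16.4] 0.701
156 [564.  119.9] [-50.4 -21.1] 0.84
164 [560.1 114.7] [-54.3 -26.3] 0.98
172 [556.9 108.9] [-57.5 -32.1] 1.12
180 [554.6 102.8] [-59.8 -38.2] 1.259
```

```bash
python3 -m handwheel '{"hand":[0,0,0,0,0,0,0,0,0,0,0,0],"translation":[[0,4,0],[-4,5,0],[-7,5,0],[-9,5,0],[-11,5,0],[-13,4.5,0],[-15,4.2,0],[-17.4,4,0],[-19,3.7,0],[-21,3.3,0],[-22.5,3,0],[-23.8,2.5,0]],"turn":[[0,0,0],[0,0,0],[0,0,0],[0,0,0],[0,0,0],[0,0,0.05],[0,0,0.09],[0,0,0.14],[0,0,0.18],[0,0,0.22],[0,0,0.25],[0,0,0.28]]}'
python3 -m handwheel '{"hand":[0,0,0,0,0,0],"translation":[[-1.5,-0.5,0],[-3,-1,0],[-4.5,-1.7,0],[-6.1,-2.4,0],[-6.1,-2.4,0],[-6.1,-2.4,0]],"turn":[[0,0,0.035],[0,0,0.07],[0,0,0.105],[0,0,0.14],[0,0,0.14],[0,0,0.14]]}'
```

```text
time: 4.15
position: [0.5852, 0.1351, 0.1998]
tool_rot: [0.958, 0.288, 0.0, 0.0]
ft_force: [0.1, -0.0, -0.2]
grip_width: 0.0008
grip_force: 0.0
time: 4.65
position: [0.5793, 0.1327, 0.1998]
tool_rot: [0.936, 0.353, 0.0, 0.0]
ft_force: [-0.2, 0.4, 0.2]
grip_width: 0.0001
grip_force: 0.0
```

```bash
cat > arm.py <<'E'
from h import *
P=np.array([.5996,.0893])
for n in ("wrist","top","scene"):
    p,d,i=shoot(n,"a_"+n); W=np.load(f"a_{n}.npz")["W"].reshape(-1,3); c=p.reshape(-1,3).astype(int)
    r=np.linalg.norm(W[:,:2]-P,axis=1); g=(c.max(1)>90)&(c.max(1)-c.min(1)<60)
    m=g&(W[:,2]>.185)&(W[:,2]<.212)&(r>.016)&(r<.092); a=np.degrees(np.arctan2(W[m,1]-P[1],W[m,0]-P[0]))%360
    print(n,m.sum(), np.percentile(a,[5,25,50,75,95]).round(1) if m.sum() else '', r[m].max() if m.sum() else '')
o=robot.get_obs();print(o["position"].round(4),np.round(o["ft_force"],2))
E
python3 arm.py
python3 - <<'E'
import cv2,numpy as np
a=cv2.imread("pics/a_wrist.png");b=cv2.imread("pics/a_scene.png")
cv2.imwrite("pics/m2.png",np.hstack([cv2.resize(a[60:300,130:370],(400,400)),cv2.resize(b[150:230,250:330],(400,400))]))
E
```

```text
wrist 1020 [100.  103.9 105.6 107.3 110. ] 0.08899750471699745
top 0  
scene 53 [101.2 104.4 105.9 107.4 109.3] 0.08559187330579723
[0.5795 0.1327 0.1997] [-0.03 -0.95 -0.38]
```

View pics/m2.png

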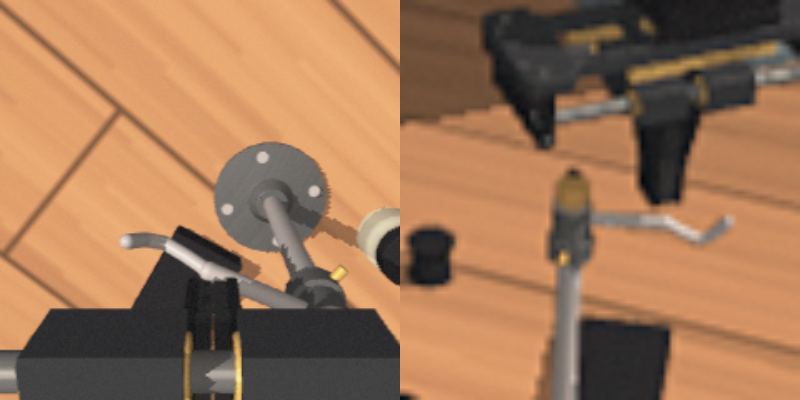

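Run:
```python
from h import *
Z=np.load("a_scene.npz")
for v in range(176,198,2): print(v,[ (Z["W"][v,u].round(3).tolist(),int(Z["p"][v,u].max())) for u in (299,303)])
Z=np.load("a_wrist.npz");W=Z["W"]
# wrist crop (200,285)-> px
for x,y in [(200,285),(213,285),(225,300),(180,240),(205,240),(150,300)]:
    u,v=int(130+x*.6),int(60+y*.6);print((u,v),W[v,u].round(3),Z["p"][v,u])
```

```text
176 [([0.597, 0.128, 0.266], 30), ([0.585, 0.136, 0.261], 38)]
178 [([0.598, 0.129, 0.261], 25), ([0.585, 0.136, 0.255], 37)]
180 [([0.594, 0.128, 0.252], 26), ([0.582, 0.136, 0.247], 38)]
182 [([0.593, 0.128, 0.245], 23), ([0.588, 0.138, 0.244], 43)]
184 [([0.587, 0.127, 0.234], 21), ([0.589, 0.139, 0.238], 48)]
186 [([0.585, 0.127, 0.226], 22), ([0.585, 0.138, 0.229], 53)]
188 [([0.593, 0.13, 0.225], 23), ([0.589, 0.14, 0.225], 49)]
190 [([0.29, 0.044, 0.003], 134), ([0.587, 0.14, 0.218], 93)]
192 [([0.582, 0.127, 0.204], 182), ([0.295, 0.061, 0.002], 199)]
194 [([0.588, 0.129, 0.202], 173), ([0.586, 0.14, 0.204], 218)]
196 [([0.325, 0.056, 0.003], 187), ([0.318, 0.068, 0.002], 170)]
(250, 231) [0.584 0.143 0.218] [36 33 34]
(257, 231) [0.586 0.14  0.218] [44 42 42]
(265, 240) [0.589 0.136 0.229] [39 38 38]
(238, 204) [0.53  0.124 0.022] [54 48 51]
(253, 204) [0.539 0.105 0.007] [23 24 25]
(220, 240) [0.475 0.108 0.023] [49 46 46]
```

Run:
```python
from h import *
Z=np.load("scene.npz");W=Z["W"][55:105,110:190].reshape(-1,3)
m=(W[:,2]>.1)&(abs(W[:,0]-.186)<.12)&(abs(W[:,1]+.597)<.12);w=W[m];print(len(w),np.sort(w[:,2])[:12].round(3)); print(w[np.argsort(w[:,2])[:12]].round(3).tolist())
i=camera_info("wrist");print(np.array(i["world_from_camera"])[:3,3],robot.get_obs()["position"])
```

```text
1038 [0.223 0.224 0.225 0.225 0.226 0.226 0.226 0.227 0.227 0.227 0.227 0.229]
[[0.213, -0.639, 0.223], [0.202, -0.637, 0.224], [0.179, -0.551, 0.225], [0.176, -0.544, 0.225], [0.196, -0.636, 0.226], [0.187, -0.641, 0.226], [0.199, -0.638, 0.226], [0.209, -0.636, 0.227], [0.181, -0.545, 0.227], [0.171, -0.547, 0.227], [0.162, -0.548, 0.227], [0.215, -0.636, 0.229]]
[0.64227618 0.18829061 0.37561644] [0.57954585 0.13271925 0.19966236]
```

The depth images show the fingertips at z≈0.218 while the reported TCP is at 0.200. They should be at 0.181, so the reported TCP sits about 37 mm too low (the true tip is at reported z + 18 mm). The fingers therefore passed over the arm without touching it. I'll go back behind the arm and descend 36 mm lower.

```bash
python3 -m handwheel '{"hand":[0,0,0,0,0,0,0,0,0,0,0,0],"translation":[[0,0,10],[12,3,10],[24,6,10],[35,9,10],[35,9,10],[35,9,0],[35,9,-10],[35,9,-20],[35,9,-30],[35,9,-36],[35,9,-36],[35,9,-36]],"turn":[[0,0,-0.1],[0,0,-0.2],[0,0,-0.3],[0,0,-0.42],[0,0,-0.42],[0,0,-0.42],[0,0,-0.42],[0,0,-0.42],[0,0,-0.42],[0,0,-0.42],[0,0,-0.42],[0,0,-0.42]]}'
python3 - <<'E'
from h import *
p,d,i=shoot("scene","b_scene"); W=np.load("b_scene.npz")["W"]; c=p.max(2)
o=robot.get_obs()["position"];print(o)
w=W[(W[...,2]>.15)&(W[...,2]<.24)&(c<70)&(abs(W[...,0]-o[0])<.03)&(abs(W[...,1]-o[1])<.03)];print(len(w),np.sort(w[:,2])[:8].round(3),w.mean(0).round(4),w.min(0).round(4),w.max(0).round(4))
E
```

```text
time: 5.8
position: [0.6139, 0.1416, 0.1628]
tool_rot: [0.989, 0.151, -0.001, -0.0]
ft_force: [-0.4, -0.2, 0.2]
grip_width: 0.0003
grip_force: 0.0
[0.61449624 0.14165337 0.16347362]
130 [0.181 0.181 0.181 0.182 0.182 0.182 0.183 0.185] [0.6219 0.1439 0.212 ] [0.6039 0.1292 0.1812] [0.6303 0.1579 0.2352]
```

```bash
python3 -m handwheel '{"hand":[0,0,0,0,0,0,0,0,0,0,0,0],"translation":[[-4,-1.5,0],[-8,-3,0],[-11,-4,0],[-13,-4.7,0],[-14.5,-5,0],[-16,-5.2,0],[-17.5,-5.3,0],[-19,-5.5,0],[-20.5,-5.7,0],[-22.4,-6,0],[-24,-6.3,0],[-25.6,-6.6,0]],"turn":[[0,0,0],[0,0,0],[0,0,0],[0,0,0],[0,0,0],[0,0,0],[0,0,0.04],[0,0,0.07],[0,0,0.105],[0,0,0.14],[0,0,0.175],[0,0,0.21]]}'
```

```text
time: 6.85
position: [0.5908, 0.1359, 0.1641]
tool_rot: [0.967, 0.254, 0.003, -0.0]
ft_force: [2.6, 3.0, -1.8]
grip_width: 0.0002
grip_force: 2.3
```

Contact felt at about 4 N, as expected. I'll swing the arm on.

```bash
python3 -m handwheel '{"hand":[0,0,0,0,0,0,0,0,0,0,0,0],"translation":[[-1.6,-0.4,0],[-3.2,-0.9,0],[-4.8,-1.4,0],[-6.3,-1.9,0],[-7.8,-2.5,0],[-9.3,-3.1,0],[-10.8,-3.8,0],[-12.2,-4.7,0],[-13.6,-5.6,0],[-15,-6.4,0],[-16.4,-7.3,0],[-17.7,-8.3,0]],"turn":[[0,0,0.035],[0,0,0.07],[0,0,0.105],[0,0,0.14],[0,0,0.175],[0,0,0.21],[0,0,0.245],[0,0,0.28],[0,0,0.315],[0,0,0.35],[0,0,0.385],[0,0,0.42]]}'
python3 -m handwheel '{"hand":[0,0,0,0,0,0,0,0,0,0],"translation":[[-1.3,-1.1,0],[-2.5,-2.2,0],[-3.7,-3.3,0],[-4.9,-4.4,0],[-6.0,-5.5,0],[-7.1,-6.7,0],[-8.1,-7.9,0],[-9.1,-9.2,0],[-10.1,-10.6,0],[-10.1,-10.6,0]],"turn":[[0,0,0.035],[0,0,0.07],[0,0,0.105],[0,0,0.14],[0,0,0.175],[0,0,0.21],[0,0,0.245],[0,0,0.28],[0,0,0.315],[0,0,0.315]]}'; python3 arm.py
```

```text
time: 7.85
position: [0.5723, 0.1282, 0.164]
tool_rot: [0.893, 0.45, 0.002, -0.001]
ft_force: [3.7, 3.4, -0.4]
grip_width: 0.0006
grip_force: 2.4
time: 8.68
position: [0.5613, 0.1175, 0.164]
tool_rot: [0.812, 0.584, 0.001, -0.001]
ft_force: [1.3, 4.4, 0.4]
grip_width: 0.0004
grip_force: 2.4
wrist 34 [130.6 133.1 133.5 133.8 135.4] 0.060135947381613396
top 0  
scene 2 [152.8 153.4 154.2 155.  155.6] 0.03546289150631715
[0.5612 0.1171 0.1639] [0.51 5.51 1.4 ]
```

```bash
python3 -m handwheel '{"hand":[0,0,0,0,0,0,0,0,0,0],"translation":[[-0.5,-0.7,0],[-1,-1.4,0],[-1.4,-2.1,0],[-1.8,-2.8,0],[-2.2,-3.5,0],[-2.6,-4.2,0],[-3,-4.9,0],[-3.4,-5.6,0],[-3.8,-6.4,0],[-4.1,-7.1,0]],"turn":[[0,0,0.017],[0,0,0.035],[0,0,0.052],[0,0,0.07],[0,0,0.087],[0,0,0.105],[0,0,0.122],[0,0,0.14],[0,0,0.157],[0,0,0.175]]}'; python3 -m handwheel '{"hand":[0,0,0,0],"translation":[[-0.3,-0.8,0],[-0.6,-1.5,0],[-0.8,-2.2,0],[-1,-2.9,0]],"turn":[[0,0,0.017],[0,0,0.035],[0,0,0.052],[0,0,0.07]]}'
python3 - <<'E'
from h import *
print(np.round(robot.get_obs()["ft_force"],2))
E
```

```text
time: 9.67
position: [0.5568, 0.1099, 0.1638]
tool_rot: [0.757, 0.653, 0.0, -0.001]
ft_force: [0.5, 4.9, 1.8]
grip_width: 0.0
grip_force: 2.6
time: 10.0
position: [0.5555, 0.107, 0.1638]
tool_rot: [0.734, 0.679, 0.0, -0.001]
ft_force: [-0.3, 4.3, 2.2]
grip_width: 0.0005
grip_force: 2.5
[-0.34  4.3   2.19]
```

```bash
for k in 1; do python3 -m handwheel '{"hand":[0,0,0],"translation":[[-0.2,-0.6,0],[-0.3,-1.2,0],[-0.4,-1.8,0]],"turn":[[0,0,0.014],[0,0,0.028],[0,0,0.042]]}'; done; python3 -m handwheel '{"hand":[0,0],"translation":[[0,-0.5,0],[0,-1,0]],"turn":[[0,0,0.012],[0,0,0.024]]}';python3 -m handwheel '{"hand":[0],"translation":[[0,-0.5,0]],"turn":[[0,0,0.01]]}'
```

```text
time: 10.25
position: [0.5548, 0.1052, 0.1638]
tool_rot: [0.72, 0.694, -0.0, -0.001]
ft_force: [-0.9, 5.4, 2.1]
grip_width: 0.0004
grip_force: 2.5
time: 10.42
position: [0.5544, 0.1042, 0.1638]
tool_rot: [0.711, 0.703, -0.0, -0.001]
ft_force: [-2.3, 5.4, 2.9]
grip_width: 0.0005
grip_force: 2.5
time: 10.5
position: [0.5543, 0.1037, 0.1637]
tool_rot: [0.708, 0.706, -0.0, -0.001]
ft_force: [-1.5, 5.4, 3.2]
grip_width: 0.0006
grip_force: 2.6
```

```bash
for r in 1; do python3 -m handwheel '{"hand":[0],"translation":[[0,-0.5,0]],"turn":[[0,0,0.01]]}'; python3 -m handwheel '{"hand":[0],"translation":[[0,-0.5,0]],"turn":[[0,0,0.01]]}'; python3 -m handwheel '{"hand":[0],"translation":[[0,-0.5,0]],"turn":[[0,0,0.01]]}'; done | grep -E "posi|ft"
```

```text
position: [0.5541, 0.1033, 0.1637]
ft_force: [-2.1, 5.8, 4.2]
position: [0.554, 0.1028, 0.1637]
ft_force: [-2.1, 5.3, 4.5]
position: [0.5538, 0.1024, 0.1637]
ft_force: [-2.3, 6.3, 4.1]
```

```bash
for r in 1; do python3 -m handwheel '{"hand":[0],"translation":[[0,-0.5,0]],"turn":[[0,0,0.01]]}'; python3 -m handwheel '{"hand":[0],"translation":[[0,-0.5,0]],"turn":[[0,0,0.01]]}'; python3 -m handwheel '{"hand":[0],"translation":[[0,-0.4,0]],"turn":[[0,0,0]]}'; done | grep -E "posi|ft"; python3 arm.py
python3 - <<'E'
import cv2,numpy as np
a=cv2.imread("pics/a_wrist.png");b=cv2.imread("pics/a_scene.png")
cv2.imwrite("pics/m3.png",np.hstack([cv2.resize(a,(400,300)),cv2.resize(b[170:215,260:320],(400,300))]))
E
```

```text
position: [0.5537, 0.1024, 0.1637]
ft_force: [-3.2, 7.9, 4.6]
position: [0.5536, 0.1023, 0.1637]
ft_force: [-2.0, 8.4, 3.5]
position: [0.5536, 0.1023, 0.1638]
ft_force: [-3.1, 9.9, 4.4]
wrist 35 [146.4 153.6 154.  154.2 155.6] 0.060273660729729964
top 0  
scene 1 [175.6 175.6 175.6 175.6 175.6] 0.037037950354201474
[0.5536 0.1023 0.1638] [-1.92  8.64  4.13]
```

View pics/m3.png

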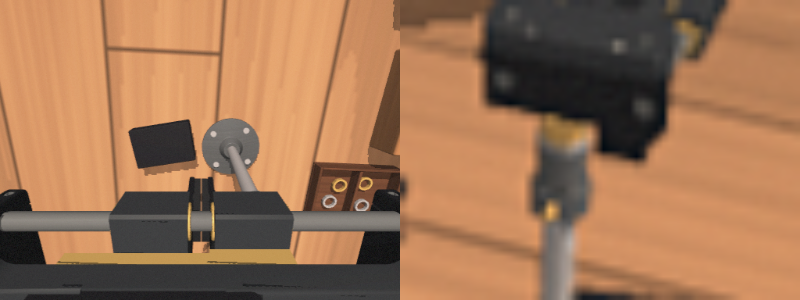

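The motion stopped at y=102.3 while the force rose from 6 to about 10 N, so the arm is home at about 180.6°. I'll back off and check.

```bash
python3 -m handwheel '{"hand":[0,0,0,0,0,0,0,0,0,0,0,0],"translation":[[0,1,0],[0,2,0],[0,5,0],[0,12,0],[0,22,0],[0,22,20],[0,22,60],[0,10,100],[-20,-10,140],[-50,-20,180],[-50,-20,200],[-50,-20,200]],"turn":[[0,0,0],[0,0,0],[0,0,0],[0,0,0],[0,0,0],[0,0,0],[0,0,0],[0,0,0],[0,0,0],[0,0,0],[0,0,0],[0,0,0]]}'
python3 - <<'E'
from h import *
p,d,i=shoot("wrist","c1"); o=robot.get_obs(); print(o["time"],o["position"],o["q"].round(3) if hasattr(o["q"],"round") else o["q"])
W=np.load("c1.npz")["W"].reshape(-1,3)
hi=(W[:,2]>.214)&(W[:,2]<.235)&(abs(W[:,0]-.6)<.03);n=np.array(cv2.minEnclosingCircle((W[hi][:,:2]).astype(np.float32))[0]);print("nut",n,W[hi].mean(0))
ar=(W[:,2]>.19)&(W[:,2]<.212)&(W[:,0]<.583)&(W[:,0]>.548)&(abs(W[:,1]-.0893)<.006);l=cv2.fitLine(W[ar][:,:2].astype(np.float32),cv2.DIST_L2,0,.01,.01).ravel();print("arm",ar.sum(),l,np.degrees(np.arctan2(l[1],l[0])))
pg=(W[:,2]>.195)&(W[:,2]<.22)&(W[:,0]<.585)&(W[:,0]>.555)&(W[:,1]<.0845)&(W[:,1]>.06);print("peg",pg.sum(),W[pg].mean(0),cv2.minEnclosingCircle((W[pg][:,:2]*1000).astype(np.float32)))
tip=(W[:,2]>.18)&(W[:,2]<.215)&(W[:,0]<.545)&(W[:,0]>.5)&(abs(W[:,1]-.089)<.02);print("tip",W[tip].min(0),W[tip].max(0))
t=W[tip];t=t[np.argsort(t[:,0])][::8];print(t.round(4).tolist())
cv2.imwrite("pics/c1b.png",cv2.resize(p[...,::-1],(800,600)))
E
```

```text
time: 12.15
position: [0.5072, 0.0795, 0.3709]
tool_rot: [0.69, 0.724, 0.004, 0.005]
ft_force: [1.0, 0.0, 0.9]
grip_width: 0.0003
grip_force: 0.0
12.2 [0.50697619 0.07983366 0.36784025] [-6.100e-02  2.120e-01  1.483e+00 -1.000e-03  1.437e+00 -1.090e-01]
nut [0.59885973 0.08907736] [0.59830851 0.09036042 0.22103495]
arm 205 [0.99945223 0.03309448 0.56543267 0.08885452] 1.8965204
peg 66 [0.56895177 0.08024599 0.20657828] ((569.6249389648438, 79.58351135253906), 5.112118721008301)
tip [0.51097554 0.08434617 0.19086574] [0.5445076  0.09056368 0.20832476]
[[0.511, 0.0874, 0.2055], [0.5133, 0.0879, 0.207], [0.5147, 0.0853, 0.2063], [0.5171, 0.0882, 0.2022], [0.5197, 0.0877, 0.1996], [0.5211, 0.0862, 0.1979], [0.5237, 0.0871, 0.1958], [0.5262, 0.088, 0.1938], [0.5277, 0.0853, 0.1928], [0.53, 0.0903, 0.1918], [0.5325, 0.0883, 0.1939], [0.5347, 0.0891, 0.1969], [0.5362, 0.0897, 0.1935], [0.5385, 0.088, 0.1971], [0.5399, 0.0855, 0.1967], [0.542, 0.0885, 0.1987], [0.5442, 0.0902, 0.2002]]
```

View pics/c1b.png

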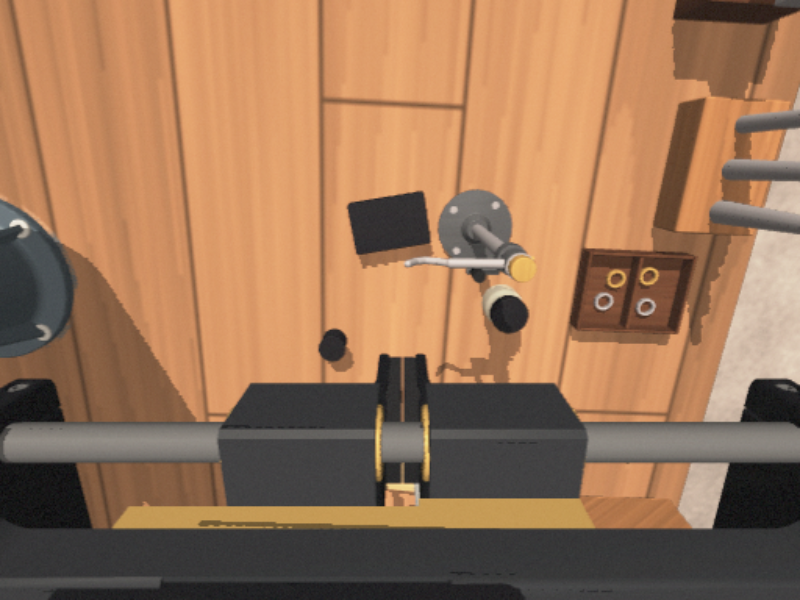

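The arm lies against the peg: arm at (455,263), peg at (478,273), centre distance about 9.4 mm. The seat is at about (528, 88, 193) mm. Now to the dividers.

```bash
python3 -m handwheel '{"hand":[0.6,0.6,0.6,0.6,0.6,0.6,0.6,0.6,0.6,0.6,0.6,0.6],"translation":[[0,-15,0],[0,-40,0],[0,-65,0],[0,-90,0],[0,-115,0],[0,-140,0],[0,-165,0],[0,-190,0],[0,-215,0],[0,-240,0],[0,-260,0],[0,-270,0]],"turn":[[0,0,-0.1],[0,0,-0.2],[0,0,-0.3],[0,0,-0.4],[0,0,-0.5],[0,0,-0.6],[0,0,-0.7],[0,0,-0.8],[0,0,-0.9],[0,0,-1.0],[0,0,-1.1],[0,0,-1.2]]}'
python3 -m handwheel '{"hand":[0.6,0.6,0.6,0.6,0.6,0.6,0.6],"translation":[[0,-10,-10],[-5,-20,-20],[-10,-30,-30],[-10,-30,-40],[-10,-30,-40],[-10,-30,-40],[-10,-30,-40]],"turn":[[0,0,-0.1],[0,0,-0.2],[0,0,-0.3],[0,0,-0.4],[0,0,-0.5],[0,0,-0.5],[0,0,-0.5]]}'
python3 - <<'E'
from h import *
p,d,i=shoot("wrist","e1"); o=robot.get_obs(); print(o["time"],o["position"],np.round(o["q"],3),o["ft_force"])
q=o["tool_rot"];print("tool y deg",np.degrees(np.arctan2(q[1]**2-q[0]**2,2*q[0]*q[1])))
W=np.load("e1.npz")["W"];m=(W[...,2]>.153)&(W[...,2]<.2)&(abs(W[...,0]-.494)<.03)&(abs(W[...,1]+.218)<.03);w=W[m]
print(m.sum(),w.mean(0),w.min(0),w.max(0)); t=w[w[:,2]>.18];print("top",len(t),t.mean(0),cv2.minEnclosingCircle((t[:,:2]*1000).astype(np.float32)))
cv2.imwrite("pics/e1b.png",cv2.resize(p[...,::-1],(800,600)))
E
```

```text
time: 13.2
position: [0.5055, -0.1923, 0.3615]
tool_rot: [0.979, 0.204, -0.001, -0.0]
ft_force: [0.3, 0.7, -0.7]
grip_width: 0.0518
grip_force: 0.0
time: 13.78
position: [0.4955, -0.2197, 0.3222]
tool_rot: [0.999, -0.039, -0.001, -0.001]
ft_force: [0.8, 0.2, -0.5]
grip_width: 0.0521
grip_force: 0.0
13.8333 [ 0.49571314 -0.21978254  0.32272138] [-0.623  0.298  1.486 -0.     1.359  1.026] [-0.7207803   0.30456243  0.29304152]
tool y deg -94.49562383453564
146 [ 0.4955857  -0.21681079  0.17743508] [ 0.48778871 -0.22251133  0.15309653] [ 0.49977133 -0.21052096  0.18547823]
top 92 [ 0.49421976 -0.21661255  0.18341843] ((493.8191833496094, -216.5840301513672), 6.107837677001953)
```

View pics/e1b.png

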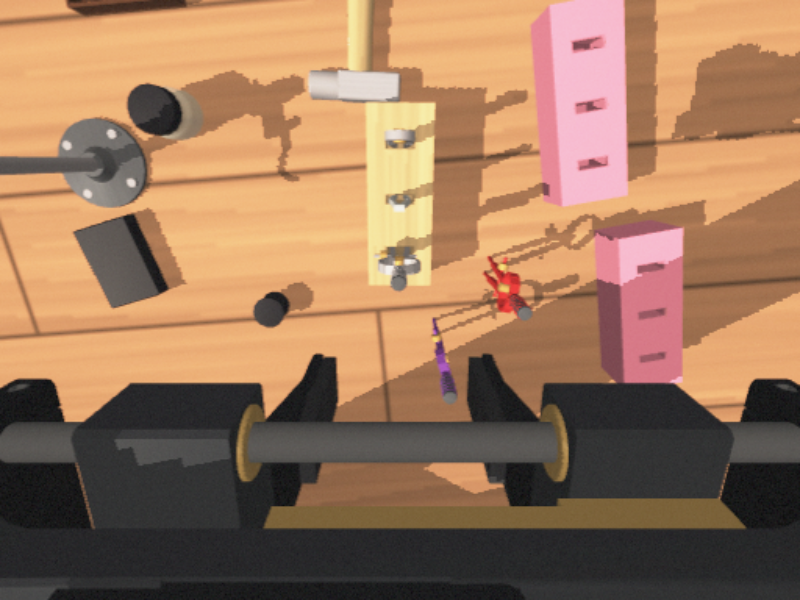

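The wrist view shows the dividers' handle at (400,282), with the red and purple decoys well clear. The handle top is at (494, -216.6). I'll descend and grip.

```bash
python3 -m handwheel '{"hand":[0.6,0.6,0.6,0.6,0.6,0.6,0.6,0.6,0.6,0.6,0.6,0.6],"translation":[[-1.7,3,-10],[-1.7,3,-35],[-1.7,3,-65],[-1.7,3,-95],[-1.7,3,-120],[-1.7,3,-140],[-1.7,3,-155],[-1.7,3,-165],[-1.7,3,-174],[-1.7,3,-180],[-1.7,3,-183],[-1.7,3,-183]],"turn":[[0,0,0],[0,0,0],[0,0,0],[0,0,0],[0,0,0],[0,0,0],[0,0,0],[0,0,0],[0,0,0],[0,0,0],[0,0,0],[0,0,0]]}'
python3 -m handwheel '{"hand":[0.4,0.25,0.15,0.1,0.05,0,0,0,0,0],"translation":[[0,0,0],[0,0,0],[0,0,0],[0,0,0],[0,0,0],[0,0,0],[0,0,0],[0,0,0],[0,0,0],[0,0,0]],"turn":[[0,0,0],[0,0,0],[0,0,0],[0,0,0],[0,0,0],[0,0,0],[0,0,0],[0,0,0],[0,0,0],[0,0,0]]}' 20
```

```text
time: 14.83
position: [0.494, -0.217, 0.1404]
tool_rot: [0.999, -0.04, 0.0, 0.0]
ft_force: [-0.9, 0.3, -0.4]
grip_width: 0.0521
grip_force: 0.0
time: 15.67
position: [0.4939, -0.2171, 0.1406]
tool_rot: [0.999, -0.041, 0.0, 0.0]
ft_force: [-0.1, -0.2, 1.1]
grip_width: 0.011
grip_force: 20.0
```

Gripped (11 mm at 20 N). I'll lift straight up.

```bash
python3 -m handwheel '{"hand":[0,0,0,0,0,0,0,0,0,0,0,0],"translation":[[0,0,2],[0,0,6],[0,0,12],[0,0,20],[0,0,28],[0,0,36],[0,0,45],[0,0,55],[0,0,65],[0,0,75],[0,0,80],[0,0,80]],"turn":[[0,0,0],[0,0,0],[0,0,0],[0,0,0],[0,0,0],[0,0,0],[0,0,0],[0,0,0],[0,0,0],[0,0,0],[0,0,0],[0,0,0]]}' 20
python3 - <<'E'
from h import *
o=robot.get_obs(); print(o["time"],o["position"],o["grip_width"],o["ft_force"])
p,d,i=shoot("scene","f1");W=np.load("f1.npz")["W"]
m=(W[...,2]>.1)&(W[...,2]<.22)&(abs(W[...,0]-.494)<.03)&(abs(W[...,1]+.218)<.03);w=W[m];print(m.sum())
v,u=np.where(m);print(u.min(),u.max(),v.min(),v.max())
for z in np.arange(.1,.26,.01):
    k=w[abs(w[:,2]-z)<.005]
    if len(k): print(z.round(2),len(k),k.mean(0).round(4),np.ptp(k,axis=0).round(4))
cv2.imwrite("pics/f1b.png",cv2.resize(p[130:220,150:270,::-1],(800,600),interpolation=cv2.INTER_CUBIC))
E
```

```text
time: 16.67
position: [0.4947, -0.2176, 0.2223]
tool_rot: [0.999, -0.041, 0.001, 0.001]
ft_force: [-0.5, 0.4, -0.8]
grip_width: 0.0111
grip_force: 20.0
16.6667 [ 0.49467239 -0.21757955  0.22227544] 0.011066078598310646 [-0.50759402  0.38887661 -0.8422952 ]
149
198 210 148 181
0.1 5 [ 0.4946 -0.2175  0.1024] [0.0043 0.0189 0.0027]
0.11 5 [ 0.4947 -0.2162  0.1098] [0.0065 0.0205 0.0075]
0.12 6 [ 0.4975 -0.2169  0.1201] [0.0109 0.0207 0.0085]
0.13 9 [ 0.4958 -0.2158  0.1311] [0.0077 0.0196 0.0061]
0.14 9 [ 0.4959 -0.2192  0.1402] [0.0081 0.0197 0.008 ]
0.15 9 [ 0.496  -0.2181  0.149 ] [0.0062 0.0203 0.0087]
0.16 17 [ 0.4954 -0.2159  0.1595] [0.0111 0.025  0.0099]
0.17 21 [ 0.4951 -0.2144  0.1692] [0.012  0.0391 0.0095]
0.18 12 [ 0.4962 -0.2158  0.1792] [0.009  0.0201 0.0091]
0.19 17 [ 0.4959 -0.2171  0.1911] [0.0123 0.0169 0.008 ]
0.2 18 [ 0.4951 -0.2219  0.1994] [0.0137 0.0321 0.009 ]
0.21 11 [ 0.495  -0.2201  0.2087] [0.0125 0.037  0.0091]
0.22 10 [ 0.496  -0.2147  0.217 ] [0.0114 0.0362 0.0029]
```

View pics/f1b.png

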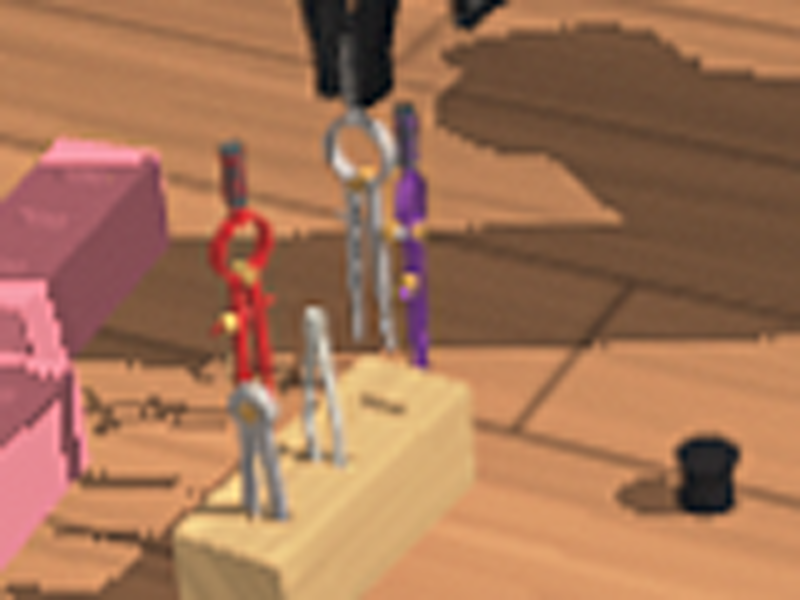

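The dividers hang upright in the gripper, clear of the block (bow at (360,150)), and the other tools are undisturbed. I'll carry them to just beyond the hook tip.

```bash
python3 -m handwheel '{"hand":[0,0,0,0,0,0,0,0,0,0,0,0],"translation":[[0,5,0],[0,20,0],[-2,45,0],[-4,75,0],[-8,105,0],[-12,135,0],[-15,165,0],[-15,195,0],[-15,225,0],[-15,250,0],[-15,270,0],[-15,285,0]],"turn":[[0,0,0],[0,0,0.02],[0,0,0.04],[0,0,0.06],[0,0,0.08],[0,0,0.1],[0,0,0.1],[0,0,0.1],[0,0,0.1],[0,0,0.1],[0,0,0.1],[0,0,0.1]]}' 20
python3 -m handwheel '{"hand":[0,0,0,0,0,0,0,0,0],"translation":[[0,8,0],[0,14,-3],[0,18,-6],[0,19,-9],[0,19,-11.5],[0,19,-11.5],[0,19,-11.5],[0,19,-11.5],[0,19,-11.5]],"turn":[[0,0,0],[0,0,0],[0,0,0],[0,0,0],[0,0,0],[0,0,0],[0,0,0],[0,0,0],[0,0,0]]}' 20
python3 - <<'E'
from h import *
o=robot.get_obs(); print(o["time"],o["position"],o["grip_width"],o["ft_force"]);q=o["tool_rot"];print("tool y deg",np.degrees(np.arctan2(q[1]**2-q[0]**2,2*q[0]*q[1])))
p,d,i=shoot("scene","g1");W=np.load("g1.npz")["W"]
w=W[(W[...,2]>.08)&(W[...,2]<.23)&(abs(W[...,0]-.482)<.02)&(abs(W[...,1]-.087)<.03)];print(len(w))
for z in np.arange(.1,.24,.01):
    k=w[abs(w[:,2]-z)<.005]
    if len(k): print(z.round(2),len(k),k.mean(0).round(4),np.ptp(k,axis=0).round(4))
k=w[(w[:,2]>.176)&(w[:,2]<.214)]; l=cv2.fitLine(k[:,:2].astype(np.float32),cv2.DIST_HUBER,0,.01,.01).ravel(); print("bow plane",np.degrees(np.arctan2(l[1],l[0])),k.mean(0))
cv2.imwrite("pics/g1b.png",cv2.resize(p[150:228,240:344,::-1],(800,600),interpolation=cv2.INTER_CUBIC))
E
```

```text
time: 17.72
position: [0.477, 0.0711, 0.2199]
tool_rot: [1.0, 0.011, -0.001, -0.001]
ft_force: [0.2, 0.1, -0.2]
grip_width: 0.0111
grip_force: 20.0
time: 18.47
position: [0.479, 0.0865, 0.2091]
tool_rot: [1.0, 0.009, 0.0, 0.0]
ft_force: [0.1, 0.6, -0.8]
grip_width: 0.0112
grip_force: 20.0
18.4667 [0.47900973 0.08650601 0.20913441] 0.011242655624500534 [ 0.14109513  0.60666616 -0.82077893]
tool y deg -88.96886925071378
178
0.1 6 [0.4777 0.0849 0.0993] [0.0083 0.0192 0.0064]
0.11 6 [0.4795 0.0881 0.1115] [0.0047 0.0184 0.0068]
0.12 9 [0.48   0.085  0.1207] [0.0056 0.0191 0.0084]
0.13 12 [0.4795 0.0853 0.1308] [0.0119 0.0214 0.0099]
0.14 10 [0.4793 0.0863 0.1403] [0.0069 0.0171 0.0093]
0.15 14 [0.4793 0.0858 0.151 ] [0.0115 0.0205 0.0086]
0.16 20 [0.4808 0.0929 0.1592] [0.0089 0.036  0.0093]
0.17 12 [0.4793 0.0853 0.169 ] [0.0069 0.0163 0.0085]
0.18 19 [0.4804 0.0872 0.181 ] [0.0151 0.0196 0.009 ]
0.19 10 [0.4784 0.0851 0.1892] [0.0154 0.0328 0.0088]
0.2 11 [0.4784 0.0921 0.2002] [0.0115 0.0345 0.0076]
0.21 24 [0.4792 0.0863 0.2105] [0.0129 0.0268 0.0089]
0.22 8 [0.4806 0.0853 0.2222] [0.0168 0.0194 0.0094]
0.23 12 [0.4862 0.0847 0.2273] [0.0094 0.0286 0.0045]
bow plane -88.57789 [0.47926572 0.08757978 0.1963891 ]
```

View pics/g1b.png

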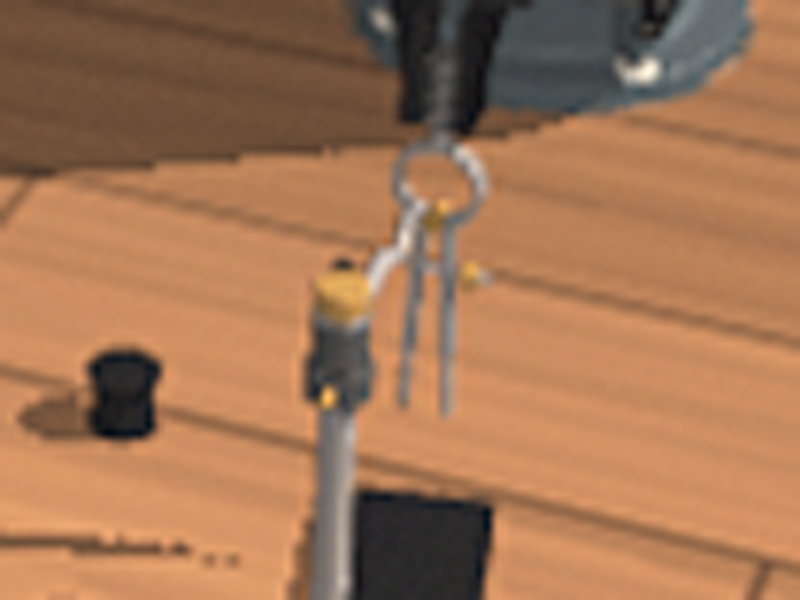

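The bow faces the hook tip and is aligned with it. I'll raise 1.5 mm, shift +1 mm in y, and thread the ring over the tip, watching the force.

```bash
python3 -m handwheel '{"hand":[0,0,0,0,0,0,0,0,0],"translation":[[0,1,1.5],[3,1,1.5],[7,1,1.5],[11,1,1.5],[15,1,1.5],[19,1,1.5],[23,1,1.5],[26,1,1.5],[28,1,1.5]],"turn":[[0,0,0],[0,0,0],[0,0,0],[0,0,0],[0,0,0],[0,0,0],[0,0,0],[0,0,0],[0,0,0]]}' 
python3 -m handwheel '{"hand":[0,0,0,0,0],"translation":[[2,0,0],[4,0,0],[6,0,0],[8,0,0],[8,0,0]],"turn":[[0,0,0],[0,0,0],[0,0,0],[0,0,0],[0,0,0]]}' | grep -E "pos|ft"
python3 -m handwheel '{"hand":[0,0,0,0,0],"translation":[[2,0,0],[4,0,0],[6,0,0],[6,0,0],[6,0,0]],"turn":[[0,0,0],[0,0,0],[0,0,0],[0,0,0],[0,0,0]]}' | grep -E "pos|ft"
python3 - <<'E'
from h import *
p,d,i=shoot("scene","k1");cv2.imwrite("pics/k1b.png",cv2.resize(p[160:220,260:340,::-1],(800,600),interpolation=cv2.INTER_CUBIC))
E
```

```text
time: 19.27
position: [0.5074, 0.0879, 0.2105]
tool_rot: [1.0, 0.009, 0.0, 0.0]
ft_force: [0.1, 0.4, -0.1]
grip_width: 0.0112
grip_force: 20.0
position: [0.5153, 0.0879, 0.2106]
ft_force: [0.3, -0.9, -1.0]
position: [0.5209, 0.088, 0.2105]
ft_force: [0.4, 0.3, -0.7]
```

View pics/k1b.png

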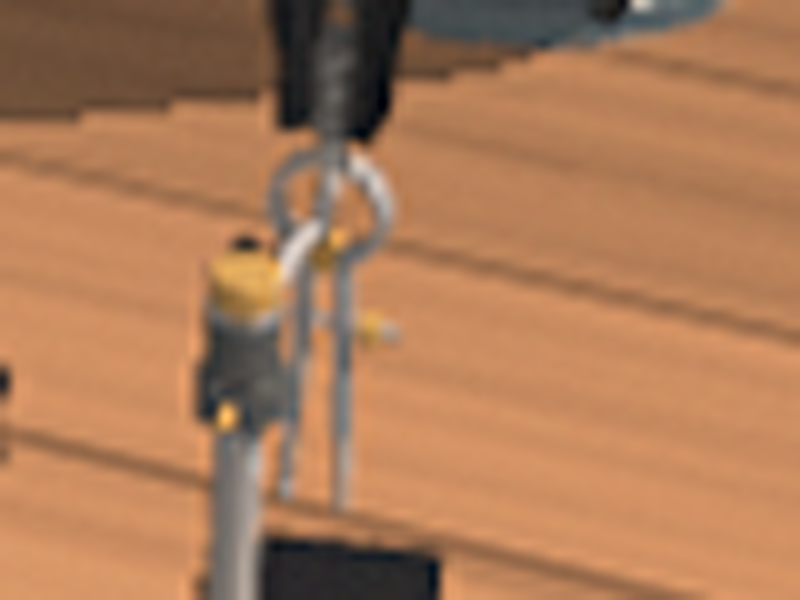

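The rod tip is inside the ring and no force shows. I'll move in the last 7 mm, then lower gently.

```bash
python3 -m handwheel '{"hand":[0,0,0,0,0,0,0,0,0,0,0,0],"translation":[[2.5,0,0],[5,0,0],[6.8,0,0],[6.8,0,-1],[6.8,0,-3],[6.8,0,-5],[6.8,0,-7],[6.8,0,-9],[6.8,0,-11],[6.8,0,-12],[6.8,0,-12],[6.8,0,-12]],"turn":[[0,0,0],[0,0,0],[0,0,0],[0,0,0],[0,0,0],[0,0,0],[0,0,0],[0,0,0],[0,0,0],[0,0,0],[0,0,0],[0,0,0]]}' | grep -E "pos|ft"
for r in 1; do python3 -m handwheel '{"hand":[0,0],"translation":[[0,0,-0.5],[0,0,-1]],"turn":[[0,0,0],[0,0,0]]}'; python3 -m handwheel '{"hand":[0,0],"translation":[[0,0,-0.4],[0,0,-0.8]],"turn":[[0,0,0],[0,0,0]]}';python3 -m handwheel '{"hand":[0,0],"translation":[[0,0,-0.4],[0,0,-0.4]],"turn":[[0,0,0],[0,0,0]]}'; done | grep -E "pos|ft"
```

```text
position: [0.5276, 0.088, 0.1985]
ft_force: [0.6, -0.4, 0.2]
position: [0.5277, 0.088, 0.1976]
ft_force: [-0.5, -1.1, -1.6]
position: [0.5277, 0.088, 0.1968]
ft_force: [0.3, -0.0, -0.1]
position: [0.5277, 0.088, 0.1964]
ft_force: [0.6, -0.2, -0.2]
```

```bash
for r in 1; do python3 -m handwheel '{"hand":[0,0],"translation":[[0,0,-0.4],[0,0,-0.4]],"turn":[[0,0,0],[0,0,0]]}'; python3 -m handwheel '{"hand":[0,0],"translation":[[0,0,-0.4],[0,0,-0.4]],"turn":[[0,0,0],[0,0,0]]}';python3 -m handwheel '{"hand":[0,0],"translation":[[0,0,-0.4],[0,0,-0.4]],"turn":[[0,0,0],[0,0,0]]}'; done | grep -E "pos|ft"
```

```text
position: [0.5278, 0.088, 0.1961]
ft_force: [0.2, -0.5, 0.6]
position: [0.5279, 0.088, 0.1958]
ft_force: [0.6, 0.2, 1.7]
position: [0.528, 0.088, 0.1956]
ft_force: [0.5, 0.0, 3.9]
```

```bash
for r in 1; do python3 -m handwheel '{"hand":[0,0],"translation":[[0,0,-0.4],[0,0,-0.4]],"turn":[[0,0,0],[0,0,0]]}'; python3 -m handwheel '{"hand":[0,0],"translation":[[0,0,-0.3],[0,0,-0.3]],"turn":[[0,0,0],[0,0,0]]}'; done | grep -E "pos|ft"
```

```text
position: [0.5281, 0.088, 0.1953]
ft_force: [0.6, 0.4, 5.5]
position: [0.5282, 0.088, 0.1952]
ft_force: [-0.2, 0.1, 6.8]
```

The bow rests on the crook at about 6.8 N. I'll relieve most of that, then open.

```bash
python3 -m handwheel '{"hand":[0,0,0],"translation":[[0,0,0.5],[0,0,0.9],[0,0,0.9]],"turn":[[0,0,0],[0,0,0],[0,0,0]]}' | grep -E "pos|ft"
python3 -m handwheel '{"hand":[0.14,0.17,0.2,0.25,0.3,0.35,0.4,0.45,0.45,0.45,0.45,0.45],"translation":[[0,0,0],[0,0,0],[0,0,0],[0,0,0],[0,0,0],[0,0,0],[0,0,0],[0,0,0],[0,0,0],[0,0,0],[0,0,0],[0,0,0]],"turn":[[0,0,0],[0,0,0],[0,0,0],[0,0,0],[0,0,0],[0,0,0],[0,0,0],[0,0,0],[0,0,0],[0,0,0],[0,0,0],[0,0,0]]}' 10
cat > chk.py <<'E'
from h import *
import sys
p,d,i=shoot("scene","c"+sys.argv[1]);W=np.load(f"c{sys.argv[1]}.npz")["W"]
w=W[(W[...,2]>.06)&(W[...,2]<.25)&(abs(W[...,0]-.528)<.016)&(abs(W[...,1]-.088)<.02)]
for z in np.arange(.07,.25,.01):
    k=w[abs(w[:,2]-z)<.005]
    if len(k): print(z.round(2),len(k),k.mean(0).round(4),np.ptp(k,axis=0).round(3))
cv2.imwrite(f"pics/c{sys.argv[1]}b.png",cv2.resize(p[160:226,260:348,::-1],(800,600),interpolation=cv2.INTER_CUBIC))
E
python3 chk.py 8
```

```text
position: [0.528, 0.088, 0.1955]
ft_force: [1.2, 0.9, 3.7]
time: 23.73
position: [0.5276, 0.088, 0.1954]
tool_rot: [1.0, 0.009, 0.0, 0.0]
ft_force: [0.5, -0.4, -0.5]
grip_width: 0.0392
grip_force: 0.0
0.07 2 [0.5217 0.0914 0.0736] [0.003 0.002 0.001]
0.08 5 [0.5223 0.0845 0.0789] [0.004 0.021 0.006]
0.09 9 [0.5241 0.0852 0.0888] [0.011 0.019 0.009]
0.1 11 [0.5253 0.083  0.1001] [0.006 0.019 0.009]
0.11 12 [0.5249 0.0829 0.1102] [0.006 0.019 0.009]
0.12 9 [0.5243 0.0865 0.1204] [0.01  0.017 0.009]
0.13 10 [0.526  0.0874 0.131 ] [0.008 0.015 0.01 ]
0.14 19 [0.5256 0.0933 0.1414] [0.009 0.028 0.008]
0.15 14 [0.5267 0.0876 0.1498] [0.007 0.023 0.009]
0.16 13 [0.5265 0.0853 0.161 ] [0.007 0.016 0.009]
0.17 17 [0.5283 0.0881 0.17  ] [0.011 0.019 0.007]
0.18 7 [0.528  0.0979 0.1815] [0.011 0.032 0.008]
0.19 12 [0.5278 0.09   0.1916] [0.012 0.032 0.008]
0.2 21 [0.5295 0.0877 0.1983] [0.017 0.022 0.009]
0.21 7 [0.5308 0.0869 0.2092] [0.005 0.009 0.004]
0.22 18 [0.5319 0.0894 0.2196] [0.009 0.039 0.009]
0.23 15 [0.5332 0.0921 0.2308] [0.01  0.025 0.008]
0.24 15 [0.5314 0.0901 0.2398] [0.012 0.023 0.009]
```

Released, and they hang nearly vertical (about 0.06 rad). I'll withdraw straight up.

```bash
python3 -m handwheel '{"hand":[0.45,0.45,0.45,0.45,0.45,0.45,0.45,0.45,0.45,0.45,0.45,0.45],"translation":[[0,0,3],[0,0,8],[0,0,15],[0,0,25],[0,0,35],[0,0,50],[0,0,70],[-20,0,95],[-50,0,120],[-80,0,140],[-80,0,140],[-80,0,140]],"turn":[[0,0,0],[0,0,0],[0,0,0],[0,0,0],[0,0,0],[0,0,0],[0,0,0],[0,0,0],[0,0,0],[0,0,0],[0,0,0],[0,0,0]]}' | grep -E "time|pos|ft"; python3 chk.py 9
python3 - <<'E'
from h import *
p,d,i=shoot("wrist","z1");W=np.load("z1.npz")["W"].reshape(-1,3)
ar=(W[:,2]>.195)&(W[:,2]<.212)&(W[:,0]<.585)&(W[:,0]>.553)&(abs(W[:,1]-.0893)<.006)
l=cv2.fitLine(W[ar][:,:2].astype(np.float32),cv2.DIST_L2,0,.01,.01).ravel();print("arm",ar.sum(),l)
pg=(W[:,2]>.198)&(W[:,2]<.22)&(W[:,0]<.585)&(W[:,0]>.555)&(W[:,1]<.0845)&(W[:,1]>.06);c=np.array(cv2.minEnclosingCircle((W[pg][:,:2]*1000).astype(np.float32))[0])/1000;print("peg",pg.sum(),c)
v=c-l[2:];print("dist mm",1000*abs(v[0]*l[1]-v[1]*l[0])); print(robot.get_obs()["time"])
E
```

```text
time: 24.78
position: [0.4476, 0.0881, 0.338]
ft_force: [-0.0, 0.1, 0.2]
0.08 10 [0.5237 0.0862 0.0804] [0.007 0.021 0.008]
0.09 8 [0.5232 0.0826 0.0912] [0.005 0.02  0.008]
0.1 8 [0.5238 0.0852 0.0991] [0.004 0.02  0.009]
0.11 11 [0.5259 0.0813 0.11  ] [0.008 0.019 0.008]
0.12 10 [0.5267 0.0873 0.1199] [0.01  0.015 0.008]
0.13 11 [0.5253 0.0879 0.1304] [0.009 0.015 0.009]
0.14 17 [0.5254 0.0909 0.1409] [0.008 0.029 0.009]
0.15 12 [0.5276 0.0927 0.1483] [0.009 0.025 0.009]
0.16 12 [0.5286 0.0863 0.159 ] [0.006 0.015 0.009]
0.17 23 [0.5281 0.0879 0.1689] [0.015 0.021 0.009]
0.18 5 [0.5265 0.0964 0.1817] [0.008 0.034 0.006]
0.19 11 [0.5276 0.0937 0.1903] [0.01  0.032 0.008]
0.2 24 [0.531  0.0873 0.1989] [0.021 0.026 0.008]
0.21 9 [0.5323 0.0875 0.2112] [0.004 0.009 0.007]
0.22 13 [0.5319 0.0886 0.2203] [0.009 0.01  0.009]
0.23 15 [0.5318 0.0891 0.2304] [0.012 0.012 0.009]
0.24 12 [0.5301 0.0887 0.2403] [0.014 0.009 0.007]
arm 288 [0.999641   0.02679343 0.5691445  0.0882365 ]
peg 102 [0.56472668 0.08137278]
dist mm 6.74289129982523
24.8833
```

View pics/c9b.png

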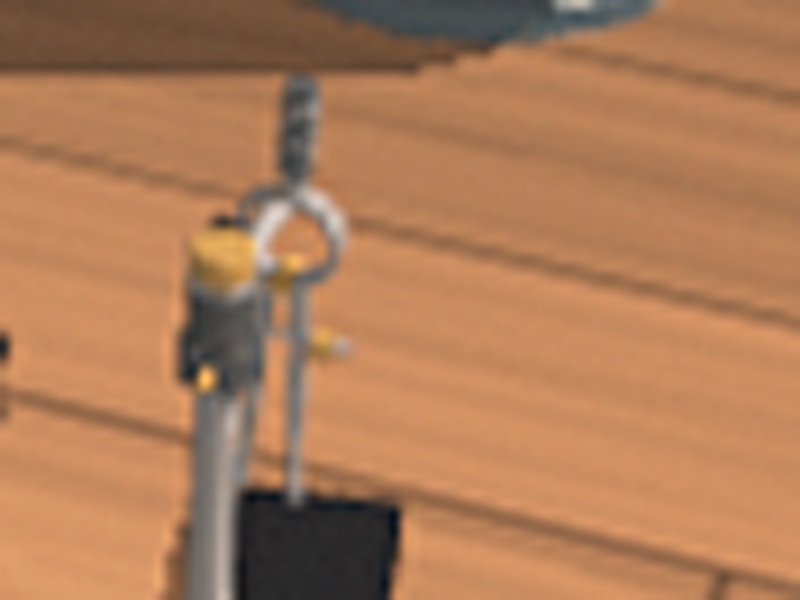

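They hang freely by the bow in the crook. That last peg estimate was contaminated by arm pixels, so I'll re-check with dark pixels only after a short settling wait.

```bash
python3 -m handwheel '{"hand":[0.45,0.45,0.45,0.45,0.45,0.45,0.45,0.45,0.45,0.45,0.45,0.45],"translation":[[0,0,0],[0,0,0],[0,0,0],[0,0,0],[0,0,0],[0,0,0],[0,0,0],[0,0,0],[0,0,0],[0,0,0],[0,0,0],[0,0,0]],"turn":[[0,0,0],[0,0,0],[0,0,0],[0,0,0],[0,0,0],[0,0,0],[0,0,0],[0,0,0],[0,0,0],[0,0,0],[0,0,0],[0,0,0]]}' | grep time
python3 - <<'E'
from h import *
shoot("wrist","z2")
for t in ("c1","z1","z2"):
    Z=np.load(t+".npz");W=Z["W"].reshape(-1,3);c=Z["p"].reshape(-1,3).max(1)
    R=(W[:,0]<.585)&(W[:,0]>.555)
    ar=R&(c>110)&(W[:,2]>.195)&(W[:,2]<.21)&(abs(W[:,1]-.089)<.007)
    l=cv2.fitLine(W[ar][:,:2].astype(np.float32),cv2.DIST_L2,0,.01,.01).ravel()
    pg=R&(c<70)&(W[:,2]>.203)&(W[:,2]<.213)&(W[:,1]<.086)&(W[:,1]>.06);e=W[pg][:,:2].mean(0);v=e-l[2:]
    print(t,ar.sum(),pg.sum(),l.round(4),e.round(4),"dist mm",1000*abs(v[0]*l[1]-v[1]*l[0]))
E
```

```text
time: 25.88
c1 153 51 [0.9995 0.0314 0.5693 0.0897] [0.5689 0.0807] dist mm 8.980611015321914
z1 253 90 [0.9999 0.0143 0.5702 0.0886] [0.5691 0.0796] dist mm 8.91787540255776
z2 259 91 [0.9998 0.021  0.5701 0.0886] [0.5691 0.0795] dist mm 8.981248921719478
```

The arm-to-peg distance is 8.9–9.0 mm in all three frames, so the arm is still home. Handing in.

```bash
python3 -c "
from rig import hand_in
print(hand_in())"
```

```text
the job is handed in; nothing more can be done
None
```

I've handed the job in with the hook arm home on its peg (about 9.0 mm centre to centre) and the dividers hanging still by their bow in the crook. It took about 26 s; the hand-in gave no verdict, and the reported TCP read about 37 mm too low, which I corrected for.

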